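Dial the code on a tool case's wheel lock and draw its bolt

ROBOT

A 6-joint arm with a two-finger parallel gripper is mounted at the origin on a cart in front of the work surface, level with it; the furniture and walls round the work are solid. World frame = base frame: x ahead of the robot, y to its left, z up, the work surface at z = 0. Lengths are in mm, angles in rad, forces in N, time in s.
With the tool pointing down it reaches from about 250 to 725 mm from the base axis. Payload 4 kg.
Tool frame: the origin (TCP) lies midway between the tips of the shut fingers; the grasp point (between the pads) lies 19 mm behind it; z points along the fingers, y is the line along which they close (so a half turn about z gives the same grasp; the last joint's range is limited). The gripper opens to 85 mm and grips with 20 to 120 N. Pads are 22 mm wide; open, the fingers measure 114 mm over their backs; the gripper's body (76 mm by 85 mm) begins 54 mm behind the grasp point. The pads swing forward as they close: fully open they stand 13 mm farther back than shut.
Start: joints at [1.192, 0.241, 0.005, 1.335, 0, 1.571], TCP at [184.901, 464.555, 231.306] pointing down, gripper open.
Joint ranges: [-2.72, 2.72], [-1.05, 1.87], [-1.09, 1.28], [-1.99, 2.15], [-1.42, 1.44], [-3.14, 3.14]. Speed limits (rad/s): [2.79, 2.79, 3.14, 3.14, 3.14, 3.14].

INTERFACE

Orientations are given as a rotation vector (axis times angle).
In Python, from workcell import r, snapshot, calibration, hand_in gives the robot as it stands.
- The arm moves only by the tool move_arm, never from a script. Its argument "plan" is a list of rows, each a list of 3 entries, a list of its own where there are three numbers: the shift along the tool's x, y, z in mm, then the turn, a rotation vector about the tool's x, y, z in degrees, then the opening, from 0 (shut) to 1 (fully open). In form: [[[x, y, z], [rx, ry, rz], gripper], ...]. A call has 1 to 20 rows; each row shifts and turns the commanded pose from where the row before left it, along the tool's axes as they then stand; what a row does not reach is not made up. A row lasts 1/12 s, in which the tool goes at most 41.7 mm and 7.16 degrees, less where a joint would pass 70% of its speed; a pose out of reach is approached as far as the arm can. A call is refused whole if a number of a shift passes 41.7 or a number of a turn 7.16, either way. A call with a gripper value outside its range is refused whole. The fingers move at their own pace and stop on an object; "force" is the grip in N (left out, the last holds). Time passes only in rows, so rows that do not move let the fingers close. It gives the time, the measured TCP pose, the force, the opening and the grip force at its end, in the units of the state.
- r.read_state(): the state, without advancing time (a new reading comes with each control period).
- snapshot(name): name is "scene" or "top"; returns (picture, depth): 420x560x3 uint8, red, green, blue; 420x560 float32, mm along the optical axis (not along the pixel's ray), 0 where there is no reading.
- calibration(name): a dict with "vfov" (degrees; the focal length in pixels is half the picture's height over the tangent of half this angle, whatever the lens; pixels are square), "cx", "cy" (the principal point, pixels), "rvec" (rotation vector, rad) and "tvec" (3), from world to camera coordinates, as OpenCV has them. Camera axes: x right, y down, z forward; pixel columns grow to the right and rows downward; lengths in mm; the calibration is good to about 2 mm. A picture is of the moment at which its call begins. calibration takes no time and is no camera call.
- hand_in(): hands the job in; it is judged then, once.
The state is a dict: "t": time; "joint_pos": joint angles; "joint_velocities": joint speeds; "joint_efforts": joint torques, N m; "ee_pos": TCP position; "tcp_rot": TCP orientation; "wrist_force": force on the tool from outside, world axes, zero at the start; "ft_torque": the same for the moment, N m; "width": finger opening in mm; "grip_force": force on a finger pad.
Only numpy, scipy, OpenCV 4.12 (cv2) and the standard library are available. Lean on these libraries where they do the work, as an engineer would, in place of code of your own. Each camera call takes 0.05 s, during which the arm holds its last target. There are 200 camera calls.

TASK

Unlock the yellow tool case: dial the code 3-2-5 on its three dot-numbered wheels (left to right as seen from the robot, the set number straight up), then slide the red bolt knob fully open, away from the wheels, and leave everything so. The middle wheel is already on 2 and must not be turned; go gently, since more than 16 N anywhere on the case damages the lock, and leave the thread-lock bottle and the parts cup beside it where they stand.

Things in the scene. Friction and masses are not known exactly. Their poses are not given: they have to be found in the camera images.
- lock_case: yellow case, 130 mm (x) by 200 (y) by 80 high, fixed; origin at the centre of its underside, z up, +x away from the robot, +y to its left, turned up to 0.35 rad. From its flat deck (z = 80 mm) stand three wheels at x = 0, y = +64, +28, -8 mm (left, middle, right; 18 mm gaps) and, at y = -63, the red bolt knob. No part of it may be loaded with over 16 N.
- left_wheel (a joint): left wheel: black, radius 34 mm, 18 wide, smooth rim, turns about the case's y. White dots number it 1 to 6, grey lines between; the number straight up is set. Value (rad): n is up at (n-1) x 1.047, growing as the wheel's top rolls to the case's +x; stops at -0.40, 5.64. Starts at 2.7 to 3.7; to be set to 3 = 2.094 within 0.15
- middle_wheel (a joint): middle wheel, built and numbered as the left one. Already on 2 (1.047 rad); must stay within 0.15 of it. All wheels stay where they are left; rolling one takes about 2.4 N along its rim, for instance by rubbing a fingertip over its top under 5 to 12 N of pressure (too light a touch slips)
- right_wheel (a joint): right wheel, built and numbered as the left one. Starts at 2.6 to 3.6 rad; to be set to 5: 4.189 rad, within 0.15
- left_top (a point): point fixed to the case, mid-width of the left wheel, above its axle, 104 mm above the bench, 24 mm above the deck. The wheel's top rests 0 to 12 mm below it, different on each wheel and each time, not measured: feel for it. The wheel is sprung straight down: it begins to sink at about 3 N, then sinks 1 mm for each further 2.5 N, 14 mm at most.
- middle_top (a point): point fixed to the case, mid-width of the middle wheel, above its axle, 104 mm above the bench, 24 mm above the deck. The wheel's top rests 0 to 12 mm below it, different on each wheel and each time, not measured: feel for it. The wheel is sprung straight down: it begins to sink at about 3 N, then sinks 1 mm for each further 2.5 N, 14 mm at most.
- right_top (a point): point fixed to the case, mid-width of the right wheel, above its axle, 104 mm above the bench, 24 mm above the deck. The wheel's top rests 0 to 12 mm below it, different on each wheel and each time, not measured: feel for it. The wheel is sprung straight down: it begins to sink at about 3 N, then sinks 1 mm for each further 2.5 N, 14 mm at most.
- bolt (a joint): the bolt: 0 shut, 0.028 m at its hard stop, open from 0.019 on; slides along the case's -y (away from the wheels, to the robot's right) against about 2 N of friction and stays. Inside the case it is blocked after about 3 mm until all three wheels show the code (each within about 0.17 rad); once drawn, it keeps the wheels from turning
- bolt_knob (a point): centre of the top face of the red bolt knob, 109 mm above the bench: a bar 14 mm (x) by 20 mm (y) by 24 mm high, its underside 5 mm above the deck. Push it on its +y face, where 36 mm are free up to the right wheel, or pinch it across x. Moves with the bolt
- thread_lock: red bottle with a white pointed cap, 27 mm wide, 82 mm tall, standing to the left of the case; origin at the centre of its underside. Leave it standing.
- parts_cup: blue cup of small parts, 58 mm wide, 30 mm tall, to the left of the case; origin at the centre of its underside. Leave it.

How it is judged (in metres and radians):
On the way:
1. all three wheels show the code 3-2-5 while the bolt is still shut (value of joint left_wheel between 1.944 and 2.244 rad and value of joint middle_wheel between 0.897 and 1.197 rad and value of joint right_wheel between 4.039 and 4.339 rad and value of joint bolt below 0.006 m), for 0.2 s.
At the end, for the whole second after the job is handed in: the wheels show 3-2-5 (each within 0.15 rad), the bolt is drawn by at least 19 of its 28 mm, and the bolt is at rest (value of joint left_wheel between 1.944 and 2.244 rad and value of joint middle_wheel between 0.897 and 1.197 rad and value of joint right_wheel between 4.039 and 4.339 rad and value of joint bolt above 0.019 m and velocity of joint bolt between -0.01 and 0.01 m/s); the robot touches nothing.
It fails at once if the case, its wheels or its bolt are loaded with more than 16 N (contact force between any of the fingers, the arm and lock_case above 16 N).
It fails at once if the middle wheel is turned off its number (more than 0.15 rad) (not (value of joint middle_wheel between 0.897 and 1.197 rad)).
It fails at once if the thread-lock bottle or the parts cup is moved by more than 20 mm or tipped (distance of any of thread_lock, parts_cup from where it was at the start of the episode above 0.02 m or angle between thread_lock's own z axis and vertical above 0.4 rad).
It also fails if it takes over 64 s, if anything falls off the work surface, if the arm or the gripper's body presses on something with over 40 N, if the wrist force passes 120 N, or if a joint passes its speed limit or range.

## Working session

There is one attempt and no reset: what is moved stays moved. The work goes in short steps, Python scripts to look and compute and a tool call to move; the robot and the scene stay as the last step left them, time stands still between calls to the robot, and variables do not carry over. Pictures are saved under pics/ and viewed, at most 10 in all, crops included, and the job is handed in when it is done.

Besides the shell and the picture viewer there is one more tool, called after "Request:" by a JSON object that holds its "op" and its "data". move_arm: Moves the arm, as the interface text tells. Its arguments: {"type":"object","properties":{"plan":{"type":"array","items":{"type":"array"}},"force":{"type":"number"}},"required":["plan"]}

```bash
mkdir -p pics; ls
python3 - <<'E'
from workcell import r,snapshot,calibration
import cv2,numpy as np
for n in("scene","top"):
    p,d=snapshot(n); cv2.imwrite(f"pics/{n}0.png",p[:,:,::-1]); np.save(f"pics/{n}0.npy",d); print(n,calibration(n))
s=r.read_state();print(s)
E
```

```text
pics
scene {'vfov': 44.512495690791745, 'cx': 284.32759022316264, 'cy': 204.50143826085616, 'rvec': array([ 1.42517602,  2.38473447, -0.67705099]), 'tvec': array([ 226.28013593, -268.7515808 , 1306.00696519])}
top {'vfov': 51.80166733565872, 'cx': 279.7375193483981, 'cy': 203.39100594410024, 'rvec': array([ 2.14884541, -2.08167282,  0.21748819]), 'tvec': array([-54.61031644, 478.5462476 , 879.59841464])}
{'t': 0.1, 'joint_pos': array([ 1.19200070e+00,  2.41360204e-01,  3.88409026e-03,  1.33518097e+00,
       -4.49210826e-06,  1.57081064e+00]), 'joint_velocities': array([-9.81570480e-04,  1.08036259e-04,  1.19356494e-03,  1.49528594e-05,
       -8.77580639e-04,  1.22725923e-03]), 'joint_efforts': array([-2.61394780e-04, -3.73136687e+01,  2.53010702e+01,  1.08293595e-02,
       -2.65706927e-05, -4.90878485e-07]), 'ee_pos': array([184.70024082, 464.04757852, 230.50028611]), 'tcp_rot': array([-5.91416540e-01, -3.08506879e+00,  2.87162186e-03]), 'wrist_force': array([0.32941592, 0.56338655, 0.25680746]), 'ft_torque': array([ 0.00253403, -0.01435707,  0.00323485]), 'grip_force': 0.0, 'width': 84.93304499114787}
```

View pics/scene0.png

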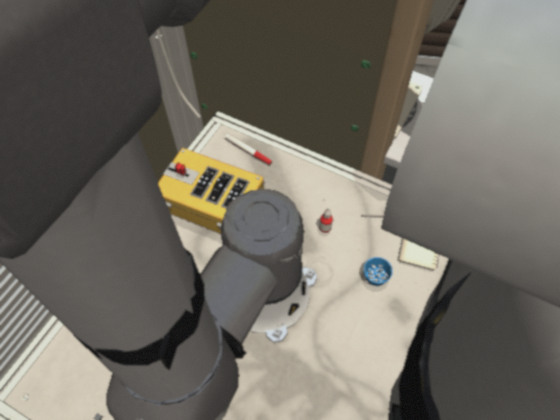

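View pics/top0.png

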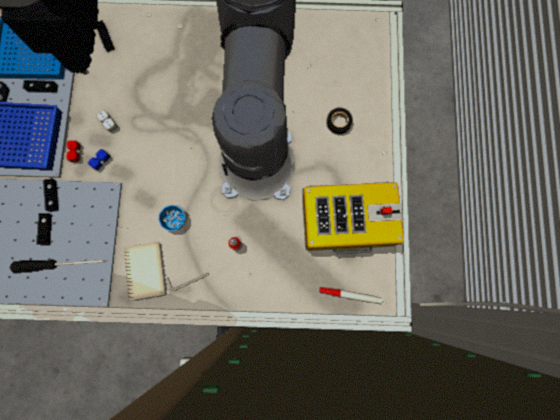

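```bash
cat > h.py <<'E'
import numpy as np,cv2
from workcell import r,snapshot,calibration
def cam(n):
    c=calibration(n);R=cv2.Rodrigues(np.array(c['rvec']))[0];t=np.array(c['tvec']);f=210/np.tan(np.radians(c['vfov']/2))
    return c,R,t,f
def pix2z(n,u,v,z):
    c,R,t,f=cam(n);ray=R.T@np.array([(u-c['cx'])/f,(v-c['cy'])/f,1]);C=-R.T@t
    return C+ray*(z-C[2])/ray[2]
def proj(n,P):
    c,R,t,f=cam(n);q=R@np.array(P)+t;return np.array([f*q[0]/q[2]+c['cx'],f*q[1]/q[2]+c['cy']])
def pixd(n,u,v,d):
    c,R,t,f=cam(n);return R.T@(np.array([(u-c['cx'])/f,(v-c['cy'])/f,1])*d-t)
def crop(n,x0,y0,w,h,k,name):
    p,d=snapshot(n);cv2.imwrite(name,cv2.resize(p[y0:y0+h,x0:x0+w,::-1],None,fx=k,fy=k,interpolation=cv2.INTER_CUBIC));return p,d
E
python3 - <<'E'
import cv2,numpy as np
from h import *
a=cv2.imread("pics/top0.png");b=cv2.imread("pics/scene0.png")
cv2.imwrite("pics/topc.png",cv2.resize(a[170:260,295:410],None,fx=6.9,fy=6.6,interpolation=2)) if 0 else cv2.imwrite("pics/topc.png",cv2.resize(a[172:257,297:410],None,fx=7,fy=7,interpolation=2))
# deck fit: yellow mask
hsv=cv2.cvtColor(a,cv2.COLOR_BGR2HSV);m=cv2.inRange(hsv,(20,150,120),(35,255,255))
d=np.load("pics/top0.npy")
ys,xs=np.where(m[170:260,295:410]);ys+=170;xs+=295
P=np.array([pixd("top",u,v,d[v,u]) for u,v in zip(xs,ys)])
k=abs(P[:,2]-80)<8;print(k.sum(),np.median(P[k,2]))
rect=cv2.minAreaRect(np.float32([[*pix2z("top",u,v,80)[:2]] for u,v in zip(xs[k],ys[k])]));print(rect)
E
```

```text
Traceback (most recent call last):
  File "h.py", line 12, in pixd
    c,R,t,f=cam(n);return R.T@(np.array([(u-c['cx'])/f,(v-c['cy'])/f,1])*d-t)
            ~~~^^^
  File "h.py", line 4, in cam
    c=calibration(n);R=cv2.Rodrigues(np.array(c['rvec']))[0];t=np.array(c['tvec']);f=210/np.tan(np.radians(c['vfov']/2))
ValueError: time passes only in moves, steps and waits
```

View pics/topc.png

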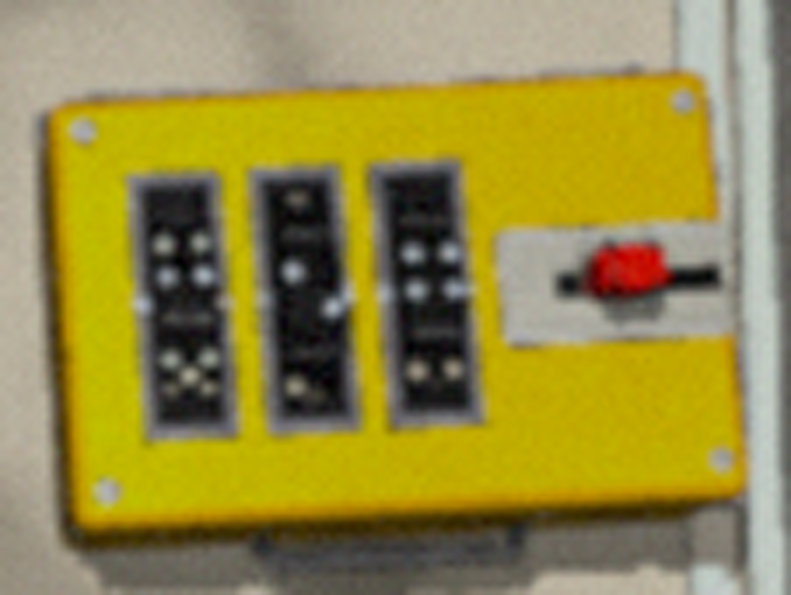

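```bash
python3 - <<'E'
s=open('h.py').read()
s=s.replace("def cam(n):","import functools\n@functools.lru_cache\ndef cam(n):")
open('h.py','w').write(s)
E
python3 - <<'E'
from h import *
a=cv2.imread("pics/top0.png")
for n in("top","scene"):
    print(n,cam(n)[1].round(3).tolist(),proj(n,[184.7,464,230]),proj(n,[0,0,0]),proj(n,[0,464,0]),proj(n,[400,464,0]))
hsv=cv2.cvtColor(a,cv2.COLOR_BGR2HSV);m=cv2.inRange(hsv,(20,150,100),(35,255,255))
d=np.load("pics/top0.npy")
ys,xs=np.where(m[170:260,295:410]);ys+=170;xs+=295
P=np.array([pixd("top",u,v,d[v,u]) for u,v in zip(xs,ys)])
k=abs(P[:,2]-80)<12;print(len(k),k.sum(),np.median(P[:,2]),P[::300].round())
if k.sum():
  rect=cv2.minAreaRect(np.float32([[*pix2z("top",u,v,80)[:2]] for u,v in zip(xs[k],ys[k])]));print(rect)
E
```

```text
top [[0.031, -0.999, 0.005], [-0.979, -0.032, -0.201], [0.201, 0.001, -0.979]] [-39.83028455 351.31255163] [252.88790058 438.67227056] [ 25.03144864 431.31495005] [ 52.01949996 235.92381369]
scene [[-0.473, 0.881, 0.001], [0.749, 0.403, -0.526], [-0.464, -0.248, -0.851]] [593.34949088 168.20288172] [373.23627156  98.90512263] [557.96499186 169.28605891] [511.76667773 315.70715758]
3664 3650 78.69965262981259 [[ 528. -276.   77.]
 [ 517. -284.   77.]
 [ 504. -148.   80.]
 [ 499. -188.   77.]
 [ 493. -283.   81.]
 [ 474. -144.   78.]
 [ 443. -115.   82.]
 [ 435. -265.   81.]
 [ 418. -115.   79.]
 [ 412. -183.   79.]
 [ 408. -220.   77.]
 [ 402. -260.   83.]
 [ 391. -161.   79.]]
((455.6872863769531, -190.7188262939453), (128.32266235351562, 198.23931884765625), 4.734357833862305)
```

Run:
```python
from h import *
d=np.load("pics/top0.npy")
for u,v in [(250,20),(255,60),(250,110),(250,170),(230,150),(275,165),(255,185),(260,190),(60,40),(150,380),(300,380),(380,350),(450,320),(490,150),(340,120),(235,243),(173,218),(355,120),(400,330)]:
    print("top",u,v,pixd("top",u,v,d[v,u]).round(), d[v,u])
d=np.load("pics/scene0.npy")
for u,v in [(80,100),(170,330),(262,220),(270,270),(260,310),(230,300),(480,150),(460,330),(330,60),(390,80),(180,20)]:
    print("scene",u,v,pixd("scene",u,v,d[v,u]).round(), d[v,u])
```

```text
top 250 20 [751.  22. 292.] 744.68427
top 255 60 [685.  11. 275.] 748.01465
top 250 110 [584.  14. 294.] 709.42596
top 250 170 [516.  18. 177.] 810.6404
top 230 150 [525.  47. 263.] 727.78064
top 275 165 [535. -28. 151.] 839.64294
top 255 185 [515.  14.  66.] 918.8478
top 260 190 [511.   5.  37.] 946.7895
top 60 40 [728. 367. 249.] 783.061
top 150 380 [ -50.  435. -798.] 1651.2283
top 300 380 [191. -71. 406.] 520.39404
top 380 350 [ 190. -242.   83.] 836.2347
top 450 320 [ 247. -408.   13.] 916.50867
top 490 150 [ 781. -735. -417.] 1444.4899
top 340 120 [ 697. -176.   -4.] 1023.4694
top 235 243 [390.  51.  64.] 896.0207
top 173 218 [293. -40. 958.] 0.0
top 355 120 [ 697. -211.   -1.] 1020.3265
top 400 330 [ 222. -305.   -2.] 925.9207
scene 80 100 [819.  82. 804.] 222.44118
scene 170 330 [834.  76. 524.] 454.6366
scene 262 220 [587.  20. 296.] 777.41034
scene 270 270 [633.  58. 244.] 790.3205
scene 260 310 [691.  73. 226.] 775.1846
scene 230 300 [712.  37. 271.] 736.6458
scene 480 150 [836. 238. 884.] 106.851875
scene 460 330 [810. 269. 739.] 234.8216
scene 330 60 [191. -53. 260.] 1009.37866
scene 390 80 [191.  73. 266.] 972.7405
scene 180 20 [715.  55. 763.] 312.3329
```

Run:
```python
from h import *
x0,x1,y0,y1,c=-300,1100,-800,800,5
H=np.full(((x1-x0)//c,(y1-y0)//c),np.nan)
clouds=[]
for n in("top","scene"):
    d=np.load(f"pics/{n}0.npy");cc,R,t,f=cam(n)
    v,u=np.mgrid[:420,:560];P=np.stack([(u-cc['cx'])/f*d,(v-cc['cy'])/f*d,d],-1)
    W=((P-t)@R)[d>0];clouds.append(W)
W=np.vstack(clouds);np.save("pics/W.npy",W)
k=(W[:,0]>x0)&(W[:,0]<x1)&(W[:,1]>y0)&(W[:,1]<y1)&(W[:,2]>-30);W=W[k]
o=np.argsort(W[:,2]);W=W[o]
H[((W[:,0]-x0)//c).astype(int),((W[:,1]-y0)//c).astype(int)]=W[:,2]
I=np.nan_to_num(np.clip(H/500*220+30,20,255),nan=0).astype(np.uint8)
I=cv2.applyColorMap(I,cv2.COLORMAP_JET);I[np.isnan(H)]=0
I=I[::-1,::-1].copy() # up=+x left=+y
for xx in range(x0,x1,200):
    r_=(x1-xx)//c-1;cv2.putText(I,str(xx),(0,r_),0,.35,(255,255,255));cv2.line(I,(0,r_),(4,r_),(255,255,255))
for yy in range(y0,y1,200):
    q=(y1-yy)//c-1;cv2.putText(I,str(yy),(q,275),0,.35,(255,255,255))
I=cv2.resize(I,None,fx=2,fy=2,interpolation=0)
b=cv2.imread("pics/scene0.png")
cv2.imwrite("pics/hm.png",I)
k=(abs(W[:,0]-191)<25)&(W[:,2]>30)
for yy in range(-500,600,50):
    s=W[k&(W[:,1]>=yy)&(W[:,1]<yy+50)]
    if len(s):print(yy,len(s),s[:,2].min().round(),s[:,2].max().round(),np.percentile(s[:,0],[5,50,95]).round())
```

```text
-450 2672 30.0 377.0 [190. 203. 214.]
-400 2531 30.0 454.0 [189. 190. 193.]
-350 3689 30.0 534.0 [189. 190. 192.]
-300 4641 30.0 549.0 [189. 190. 192.]
-250 4978 30.0 556.0 [189. 190. 192.]
-200 5336 30.0 561.0 [189. 190. 192.]
-150 5725 30.0 567.0 [189. 190. 192.]
-100 6160 30.0 571.0 [189. 190. 192.]
-50 6621 30.0 577.0 [189. 190. 193.]
0 7217 30.0 582.0 [189. 190. 193.]
50 6928 30.0 586.0 [186. 190. 192.]
```

View pics/hm.png

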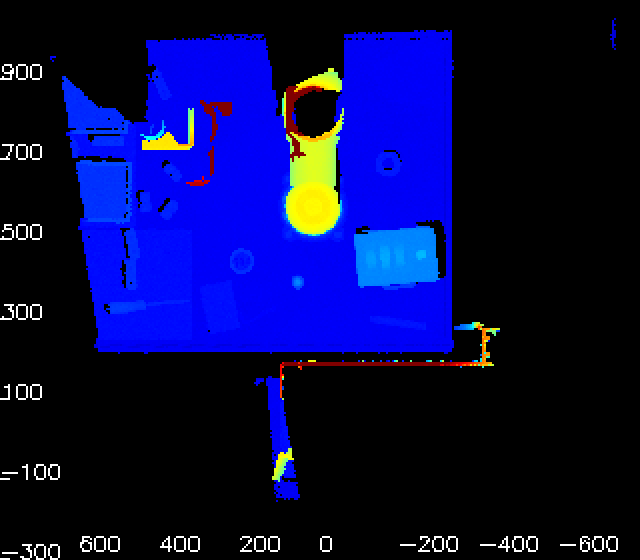

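Request:
{"op": "move_arm", "data": {"plan": [[[0,0,-30],[0,0,0],1],[[0,0,-30],[0,0,0],1],[[0,0,-30],[0,0,0],1]]}}

```text
t: 0.35
ee_pos: [184.6, 463.7, 321.3]
tcp_rot: [-0.591, -3.085, 0.005]
wrist_force: [-0.2, 0.5, 0.2]
width: 84.9
grip_force: 0.0
```

Run:
```python
from h import *
for n in("top","scene"):
    p,d=snapshot(n);a=cv2.imread(f"pics/{n}0.png")[:,:,::-1];d0=np.load(f"pics/{n}0.npy")
    m=((np.abs(p.astype(int)-a).max(2)>40)|(abs(d-d0)>15)).astype(np.uint8)
    m=cv2.morphologyEx(m,cv2.MORPH_OPEN,np.ones((3,3)))
    N,l,st,ce=cv2.connectedComponentsWithStats(m)
    for s in sorted(st[1:].tolist(),key=lambda s:-s[4])[:8]:print(n,s)
    if n=="scene":A=p
    else:B=p
cv2.imwrite("pics/s1.png",A[:,:,::-1])
cv2.imwrite("pics/tl.png",cv2.resize(B[0:100,0:135,::-1],None,fx=5,fy=5))
```

Request:
{"op": "move_arm", "data": {"plan": [[[-25.5,10,0],[0,0,0],1],[[-25.5,10,0],[0,0,0],1],[[-25.5,10,0],[0,0,0],1],[[-25.5,10,0],[0,0,0],1],[[-25.5,10,0],[0,0,0],1],[[-25.5,10,0],[0,0,0],1],[[0,0,0],[0,0,0],1]]}}

```text
t: 1.03
ee_pos: [353.4, 462.8, 318.7]
tcp_rot: [0.598, 3.083, -0.004]
wrist_force: [0.0, -0.6, -0.8]
width: 85.2
grip_force: 0.0
```

Run:
```python
from h import *
s=r.read_state();print(s['t'],s['joint_pos'],s['ee_pos'],s['tcp_rot'])
for n in("top","scene"):
    print(n,proj(n,s['ee_pos']))
    p,d=snapshot(n);a=cv2.imread(f"pics/{n}0.png")[:,:,::-1];d0=np.load(f"pics/{n}0.npy")
    cv2.imwrite(f"pics/{n}2.png",p[:,:,::-1]);np.save(f"pics/{n}2.npy",d)
    m=((np.abs(p.astype(int)-a).max(2)>40)|(abs(d-d0)>15)).astype(np.uint8)
    m=cv2.morphologyEx(m,cv2.MORPH_OPEN,np.ones((3,3)))
    N,l,st,ce=cv2.connectedComponentsWithStats(m)
    for q in sorted(st[1:].tolist(),key=lambda s:-s[4])[:5]:
        x,y,w,h,_=q; u,v=x+w//2,y+h//2;print(n,q,pixd(n,u,v,d[v,u]).round())
```

```text
1.0333 [ 0.91954614  0.40143711  0.45468758  1.62624889 -0.00174315  1.30297979] [353.38818192 462.78237242 318.70533901] [ 0.59849823  3.08345689 -0.00431383]
top [-61.57805679 239.75677431]
top [93, 299, 80, 25, 1082] [244. 269.  -3.]
top [110, 281, 32, 26, 442] [279. 288.  -2.]
top [180, 359, 8, 6, 39] [144. 151.   0.]
scene [601.13764091 214.58965048]
scene [423, 0, 44, 42, 1138] [ -8. 111. 275.]
scene [401, 94, 23, 37, 529] [ -5. 103.  -0.]
scene [386, 126, 24, 36, 464] [104. 109.  -3.]
scene [409, 81, 9, 11, 67] [-80.  75.  10.]
```

Run:
```python
from h import *
a=cv2.imread("pics/scene2.png");b=cv2.imread("pics/top2.png")
A=cv2.resize(a[0:170,160:460],None,fx=2.6,fy=1.9 if 0 else 2.0,interpolation=2)
B=cv2.resize(b[270:420,80:560],(780,244),interpolation=2)
cv2.imwrite("pics/w.png",np.vstack([A,B]))
for n in("scene","top"):
    d=np.load(f"pics/{n}2.npy")
    pts=[(u,v) for v in (2,20,40,80,120,150) for u in (180,200,260,340,385,395,405,415,425,440)] if n=="scene" else [(u,v) for v in (325,345,370,400,415) for u in (110,150,190,215,300,400,430,470,540)]
    print(n,[(u,v,*pixd(n,u,v,d[v,u]).round().astype(int).tolist()) for u,v in pts if d[v,u]>0])
    c,R,t,f=cam(n);print("C",-R.T@t)
```

```text
scene [(180, 2, 720, 62, 781), (200, 2, 712, 70, 779), (260, 2, 191, -207, 338), (340, 2, 192, -44, 397), (385, 2, 189, 34, 422), (395, 2, 185, 49, 426), (405, 2, 191, 67, 435), (415, 2, 190, 83, 440), (425, 2, 175, 95, 435), (440, 2, -18, 89, 305), (180, 20, 715, 55, 763), (200, 20, 194, -358, 242), (260, 20, 189, -210, 294), (340, 20, 189, -42, 358), (385, 20, 190, 40, 390), (395, 20, 190, 57, 396), (405, 20, 192, 74, 404), (415, 20, 191, 90, 409), (425, 20, 129, 95, 368), (440, 20, -12, 100, 271), (180, 40, 214, -408, 183), (200, 40, 191, -370, 182), (260, 40, 191, -212, 246), (340, 40, 193, -36, 318), (385, 40, 193, 48, 352), (395, 40, 191, 65, 358), (405, 40, 192, 82, 365), (415, 40, 173, 96, 357), (425, 40, -27, 80, 200), (440, 40, -1100, -29, -651), (180, 80, 242, -410, 84), (200, 80, 190, -393, 47), (260, 80, 191, -217, 130), (340, 80, 193, -26, 222), (385, 80, 190, 63, 260), (395, 80, 190, 82, 269), (405, 80, 164, 96, 253), (415, 80, -111, 70, 3), (425, 80, -128, 93, -2), (440, 80, 830, 225, 892), (180, 120, 277, -407, -22), (200, 120, 201, -410, -101), (260, 120, 192, -222,
[... 1070 characters left out ...]
, (215, 370, 190, 38, 355), (300, 370, 190, -75, 334), (400, 370, 190, -219, 308), (430, 370, 190, -263, 302), (470, 370, 190, -326, 290), (540, 370, 199, -409, 325), (110, 400, -128, 583, -806), (150, 400, 190, 77, 520), (190, 400, 190, 39, 517), (215, 400, 190, 16, 514), (300, 400, 190, -66, 504), (400, 400, 190, -168, 491), (430, 400, 190, -200, 485), (470, 400, 190, -243, 480), (540, 400, 190, -322, 469), (110, 415, -180, 576, -804), (150, 415, 189, 63, 569), (190, 415, 191, 29, 569), (215, 415, 190, 9, 566), (300, 415, 191, -63, 558), (400, 415, 190, -152, 546), (430, 415, 190, -180, 544), (470, 415, 190, -217, 540), (540, 415, 190, -285, 532)]
C [292.96606152 -40.48669498 958.23477453]
```

View pics/w.png

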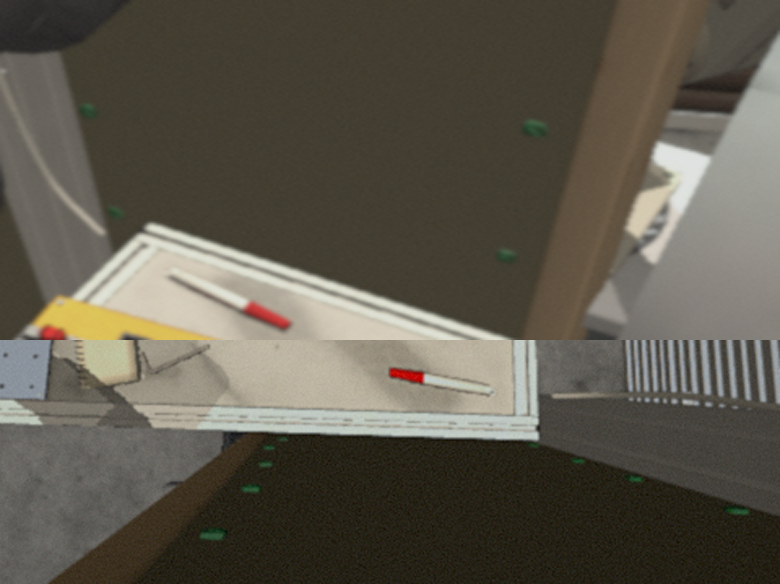

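Request:
{"op": "move_arm", "data": {"plan": [[[0,0,0],[0,0,7.03],0],[[0,0,0],[0,0,7.03],0],[[0,0,0],[0,0,7.03],0],[[0,0,0],[0,0,7.03],0],[[0,0,0],[0,0,7.03],0],[[0,0,0],[0,0,7.03],0],[[0,0,0],[0,0,7.03],0],[[0,0,0],[0,0,7.03],0],[[0,0,0],[0,0,7.03],0]]}}

```text
t: 1.88
ee_pos: [347.6, 463.8, 321.1]
tcp_rot: [-2.127, -2.312, 0.001]
wrist_force: [0.1, -0.4, 0.0]
width: 0.1
grip_force: 0.0
```

Request:
{"op": "move_arm", "data": {"plan": [[[-10,0,0],[0,0,0],0],[[-10,0,0],[0,0,0],0],[[-10,0,0],[0,0,0],0]]}}

```text
t: 2.13
ee_pos: [351.1, 432.7, 321.2]
tcp_rot: [2.118, 2.32, -0.001]
wrist_force: [0.7, -0.1, -0.3]
width: 0.1
grip_force: 0.0
```

```bash
cat > st.py <<'E'
from h import *
s=r.read_state();print(s['t'],s['joint_pos'].round(3),s['joint_efforts'].round(2),s['ee_pos'].round(1),s['tcp_rot'].round(3),s['wrist_force'].round(1))
E
python3 st.py
```

```text
2.1333 [ 0.889  0.345  0.378  1.605 -0.     2.369] [ 1.010e+00 -4.170e+01  2.634e+01  1.000e-01  3.000e-02  1.200e-01] [351.1 432.7 321.2] [ 2.118e+00  2.320e+00 -1.000e-03] [ 0.7 -0.1 -0.3]
```

Request:
{"op": "move_arm", "data": {"plan": [[[-12,0,0],[0,0,0],0],[[-12,0,0],[0,0,0],0],[[-12,0,0],[0,0,0],0]]}}

```text
t: 2.38
ee_pos: [354.8, 396.4, 321.5]
tcp_rot: [2.12, 2.318, -0.0]
wrist_force: [0.3, 0.0, 0.2]
width: -0.2
grip_force: 0.0
```

```bash
python3 st.py
```

```text
2.3833 [ 0.841  0.289  0.302  1.583 -0.     2.322] [ 1.040e+00 -3.919e+01  2.637e+01  1.100e-01  2.000e-02  1.600e-01] [354.8 396.4 321.5] [ 2.12   2.318 -0.   ] [0.3 0.  0.2]
```

Request:
{"op": "move_arm", "data": {"plan": [[[-12,0,0],[0,0,0],0],[[-12,0,0],[0,0,0],0],[[-12,0,0],[0,0,0],0]]}}

```text
t: 2.63
ee_pos: [358.2, 360.7, 321.5]
tcp_rot: [2.122, 2.317, 0.0]
wrist_force: [0.2, 0.3, 0.6]
width: -0.0
grip_force: 0.0
```

```bash
python3 st.py
```

```text
2.6333 [ 0.789  0.239  0.235  1.566 -0.     2.272] [ 1.040e+00 -3.704e+01  2.629e+01  1.000e-01  2.000e-02  1.800e-01] [358.2 360.7 321.5] [2.122 2.317 0.   ] [0.2 0.3 0.6]
```

Request:
{"op": "move_arm", "data": {"plan": [[[-12,0,0],[0,0,0],0],[[-12,0,0],[0,0,0],0],[[-12,0,0],[0,0,0],0],[[-12,0,0],[0,0,0],0]]}}

```text
t: 2.97
ee_pos: [362.5, 313.1, 321.3]
tcp_rot: [2.122, 2.317, 0.0]
wrist_force: [-0.9, 0.3, -0.0]
width: 0.1
grip_force: 0.0
```

```bash
python3 st.py
```

```text
2.9667 [ 0.712  0.178  0.158  1.55  -0.     2.195] [ 1.130e+00 -3.416e+01  2.623e+01  8.000e-02  2.000e-02  2.000e-01] [362.5 313.1 321.3] [2.122 2.317 0.   ] [-0.9  0.3 -0. ]
```

Run:
```python
from h import *
p,d=snapshot("scene");q,e=snapshot("top")
np.save("pics/s3.npy",d)
A=cv2.resize(p[0:210,280:560,::-1],(400,300),interpolation=2);B=cv2.resize(q[200:420,0:300,::-1],(400,293),interpolation=2)
cv2.imwrite("pics/v3.png",np.hstack([np.vstack([A]),cv2.copyMakeBorder(B,0,7,0,0,0)]))
print(proj("top",[362,313,321]),proj("scene",[362,313,321]))
d0=np.load("pics/scene0.npy");m=(abs(d-d0)>15)&(d>0)
v,u=np.where(m);P=np.array([pixd("scene",a,b,d[b,a]) for a,b in zip(u[::40],v[::40])]);print(len(u));print(np.c_[u[::40],v[::40],P.round()][:40].astype(int).tolist())
```

```text
[ 39.64303888 236.98123905] [499.93121462 178.26100923]
2431
[[111, 0, 784, 82, 832], [434, 1, -18, 76, 304], [439, 2, -1, 89, 317], [445, 3, 12, 103, 328], [450, 4, 9, 113, 328], [458, 5, -6, 126, 320], [463, 6, -15, 135, 315], [265, 8, 189, -198, 327], [436, 9, -10, 86, 294], [441, 10, 8, 99, 308], [445, 11, 6, 107, 308], [452, 12, -5, 119, 302], [460, 13, -18, 133, 296], [432, 15, -11, 82, 277], [437, 16, 0, 94, 286], [444, 17, 5, 108, 293], [451, 18, -10, 120, 285], [428, 20, 2, 79, 273], [435, 21, 2, 93, 276], [443, 22, 2, 109, 279], [449, 23, -11, 120, 271], [429, 25, 3, 84, 263], [437, 26, 4, 100, 267], [447, 27, -11, 118, 261], [194, 29, 191, -381, 208], [436, 30, 3, 101, 256], [445, 31, -12, 117, 250], [425, 33, 11, 82, 247], [435, 34, -1, 101, 244], [445, 35, -14, 119, 239], [259, 37, 191, -213, 253], [430, 38, 4, 94, 234], [441, 39, -16, 114, 224], [424, 41, 7, 84, 224], [435, 42, -10, 104, 217], [444, 43, -38, 120, 199], [97, 46, 800, 82, 819], [421, 51, -1081, -96, -730], [417, 57, -1055, -102, -749], [423, 61, -1061, -70, -765]]
```

View pics/v3.png

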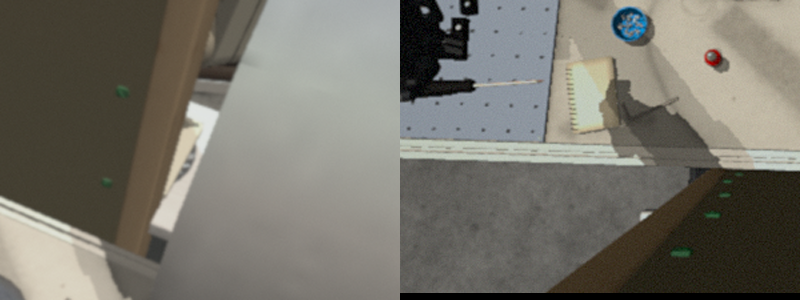

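Request:
{"op": "move_arm", "data": {"plan": [[[-12,0,0],[0,0,0],0],[[-12,0,0],[0,0,0],0],[[-12,0,0],[0,0,0],0],[[-12,0,0],[0,0,0],0]]}}

```text
t: 3.4
ee_pos: [366.6, 265.4, 321.2]
tcp_rot: [2.122, 2.317, -0.0]
wrist_force: [-0.7, -0.6, 0.3]
width: 0.1
grip_force: 0.0
```

```bash
python3 st.py
```

```text
3.4 [ 0.627  0.124  0.094  1.54  -0.     2.109] [ 1.320e+00 -3.148e+01  2.618e+01  5.000e-02  2.000e-02  2.300e-01] [366.6 265.4 321.2] [ 2.122  2.317 -0.   ] [-0.7 -0.6  0.3]
```

Request:
{"op": "move_arm", "data": {"plan": [[[-12,0,0],[0,0,0],0],[[-12,0,0],[0,0,0],0],[[-12,0,0],[0,0,0],0],[[-12,0,0],[0,0,0],0]]}}

```text
t: 3.73
ee_pos: [370.9, 217.4, 321.4]
tcp_rot: [2.122, 2.316, 0.0]
wrist_force: [-0.1, 0.1, -0.0]
width: 0.0
grip_force: 0.0
```

```bash
python3 st.py
```

```text
3.7333 [ 0.53   0.078  0.042  1.534 -0.     2.013] [ 1.340e+00 -2.936e+01  2.608e+01  5.000e-02  2.000e-02  2.500e-01] [370.9 217.4 321.4] [2.122 2.316 0.   ] [-0.1  0.1 -0. ]
```

Request:
{"op": "move_arm", "data": {"plan": [[[-12,0,0],[0,0,0],0],[[-12,0,0],[0,0,0],0],[[-12,0,0],[0,0,0],0],[[-12,0,0],[0,0,0],0]]}}

```text
t: 4.07
ee_pos: [375.0, 169.6, 321.3]
tcp_rot: [2.122, 2.316, 0.0]
wrist_force: [0.2, -0.1, 1.0]
width: 0.1
grip_force: 0.0
```

```bash
python3 st.py
```

```text
4.0667 [ 0.425  0.041  0.002  1.531 -0.     1.908] [ 1.410e+00 -2.765e+01  2.602e+01  4.000e-02  1.000e-02  2.700e-01] [375.  169.6 321.3] [2.122 2.316 0.   ] [ 0.2 -0.1  1. ]
```

Request:
{"op": "move_arm", "data": {"plan": [[[-12,0,0],[0,0,0],0],[[-12,0,0],[0,0,0],0],[[-12,0,0],[0,0,0],0],[[-12,0,0],[0,0,0],0],[[-12,0,0],[0,0,0],0]]}}

```text
t: 4.48
ee_pos: [380.2, 109.8, 321.4]
tcp_rot: [2.122, 2.316, 0.0]
wrist_force: [-0.1, -0.2, 0.1]
width: 0.2
grip_force: 0.0
```

```bash
python3 st.py;python3 - <<'E'
from h import *
p,d=snapshot("top");q,e=snapshot("scene")
d0=np.load("pics/top0.npy");m=((abs(d-d0)>25)&(d>0)&(d0>0)).astype(np.uint8);m=cv2.morphologyEx(m,cv2.MORPH_OPEN,np.ones((3,3)))
v,u=np.where(m);k=max(1,len(u)//30);print(len(u),[(int(a),int(b),*pixd("top",a,b,d[b,a]).round().astype(int).tolist()) for a,b in zip(u[::k],v[::k])])
cv2.imwrite("pics/v4.png",p[:,:,::-1])
E
```

```text
4.4833 [ 0.281  0.009 -0.032  1.53  -0.     1.765] [ 1.480e+00 -2.622e+01  2.593e+01  4.000e-02  1.000e-02  2.900e-01] [380.2 109.8 321.4] [2.122 2.316 0.   ] [-0.1 -0.2  0.1]
56565 [(52, 25, 426, 81, 756), (42, 55, 400, 75, 770), (37, 75, 389, 75, 772), (64, 93, 385, 67, 762), (80, 109, 381, 62, 753), (121, 123, 416, 83, 647), (73, 137, 363, 60, 760), (25, 151, 353, 78, 767), (69, 164, 348, 57, 767), (90, 176, 348, 56, 747), (81, 187, 338, 53, 760), (30, 198, 333, 77, 760), (109, 208, 335, 52, 729), (165, 218, 365, 80, 511), (46, 229, 318, 66, 762), (129, 239, 321, 48, 705), (61, 251, 308, 58, 762), (172, 263, 325, 93, 410), (79, 277, 297, 49, 761), (28, 291, 290, 67, 768), (49, 304, 285, 57, 767), (10, 317, 279, 73, 768), (74, 329, 275, 45, 767), (84, 341, 270, 41, 767), (54, 353, 266, 51, 770), (155, 364, 255, 21, 723), (52, 376, 256, 51, 769), (88, 387, 252, 37, 768), (101, 398, 248, 31, 767), (72, 409, 244, 41, 770), (165, 419, 231, 12, 732)]
```

Request:
{"op": "move_arm", "data": {"plan": [[[-24,2,0],[0,0,0],0],[[-24,2,0],[0,0,0],0],[[-24,2,0],[0,0,0],0],[[-24,4,0],[0,0,0],0],[[-24,4,0],[0,0,0],0],[[-24,4,0],[0,0,0],0],[[-24,4,0],[0,0,0],0],[[-24,6,0],[0,0,0],0],[[-24,6,0],[0,0,0],0],[[-24,6,0],[0,0,0],0]]}}

```text
t: 5.42
ee_pos: [441.4, -125.5, 321.3]
tcp_rot: [2.122, 2.317, 0.001]
wrist_force: [0.5, 0.2, -0.3]
width: -0.2
grip_force: 0.0
```

```bash
python3 st.py;python3 - <<'E'
from h import *
a=cv2.imread("pics/top0.png");hsv=cv2.cvtColor(a,cv2.COLOR_BGR2HSV)
C=np.array([455.7,-190.7]);ex=np.array([.9966,.0825]);ey=np.array([-.0825,.9966])
L=lambda p:(np.round((p[:2]-C)@ex,1),np.round((p[:2]-C)@ey,1))
m=((hsv[...,1]>150)&((hsv[...,0]<8)|(hsv[...,0]>172)));m[:,:370]=0;m[:,405:]=0;m[:195]=0;m[230:]=0
v,u=np.where(m);print("knob",len(u),L(pix2z("top",u.mean(),v.mean(),105)))
g=lambda x,y:(297+x/7-.43,172+y/7-.43)
for n,c in dict(scr1=(82,131),scr2=(683,100),scr3=(107,491),scr4=(722,459),slotLtl=(130,175),slotLbr=(238,438),Mtl=(252,168),Mbr=(358,432),Rtl=(370,160),Rbr=(482,424)).items(): print(n,L(pix2z("top",*g(*c),80)))
# same in scene for yellow deck
b=cv2.imread("pics/scene0.png");h2=cv2.cvtColor(b,cv2.COLOR_BGR2HSV);m=cv2.inRange(h2,(20,150,100),(35,255,255));d=np.load("pics/scene0.npy")
m[:140]=0;m[240:]=0;m[:,:150]=0;m[:,275:]=0
v,u=np.where(m);P=np.array([pixd("scene",i,j,d[j,i]) for i,j in zip(u,v)]);k=abs(P[:,2]-80)<4
Q=np.array([pix2z("scene",i,j,80)[:2] for i,j in zip(u[k],v[k])]);rc=cv2.minAreaRect(np.float32(Q));print(rc)
E
```

```text
5.4167 [-0.277  0.137  0.108  1.542  0.     1.206] [  1.45 -34.36  24.76   0.05  -0.08   0.43] [ 441.4 -125.5  321.3] [2.122e+00 2.317e+00 1.000e-03] [ 0.5  0.2 -0.3]
knob 72 (np.float64(0.5), np.float64(-63.7))
scr1 (np.float64(55.2), np.float64(88.3))
scr2 (np.float64(55.7), np.float64(-91.9))
scr3 (np.float64(-52.5), np.float64(88.0))
scr4 (np.float64(-52.3), np.float64(-92.0))
slotLtl (np.float64(41.1), np.float64(75.0))
slotLbr (np.float64(-39.0), np.float64(48.8))
Mtl (np.float64(41.4), np.float64(38.5))
Mbr (np.float64(-39.0), np.float64(13.6))
Rtl (np.float64(42.1), np.float64(3.2))
Rbr (np.float64(-38.5), np.float64(-22.9))
((462.3776550292969, -189.69009399414062), (123.45452117919922, 198.11111450195312), 4.663478851318359)
```

Request:
{"op": "move_arm", "data": {"plan": [[[-4,10,20],[0,0,0],0],[[0,10.3,20],[0,0,0],0],[[0,0,20],[0,0,0],0],[[0,0,20],[0,0,0],0],[[0,0,20],[0,0,0],0]]}}

```text
t: 5.83
ee_pos: [461.8, -126.6, 220.2]
tcp_rot: [-2.122, -2.317, -0.0]
wrist_force: [0.2, 0.5, -0.2]
width: 0.1
grip_force: 0.0
```

```bash
python3 st.py;python3 - <<'E'
from h import *
O=np.array([457.25,-192.5]);ex=np.array([.9966,.0825])
g=lambda x,y:(297+x/7-.43,172+y/7-.43)
from scipy.optimize import brentq
O2=np.array([455.7,-190.7])+1.4*ex-1.9*np.array([-.0825,.9966])
# dot on rim at angle th from top toward +x, axle height zc
for n,yl,zc,rows in (("L",64,64,(243,275)),("M",28,64,(270,308)),("R",-8,64,(252,290))):
  for z in (58,64,70):
    out=[]
    for row in rows:
        def f(th):
            P=np.array([*(O2+34*np.sin(th)*ex+(yl-0)*np.array([-.0825,.9966])),z+34*np.cos(th)])
            return proj("top",P)[1]-g(0,row)[1]
        out.append(brentq(f,-1,1))
    print(n,z,np.round(out,3),np.mean(out).round(3))
E
```

```text
5.8333 [-0.268  0.204 -0.071  1.296  0.     1.215] [ -0.06 -35.93  26.     0.89  -0.     0.  ] [ 461.8 -126.6  220.2] [-2.122 -2.317 -0.   ] [ 0.2  0.5 -0.2]
L 58 [0.522 0.197] 0.359
L 64 [0.477 0.162] 0.319
L 70 [0.434 0.128] 0.281
M 58 [ 0.187 -0.147] 0.02
M 64 [ 0.152 -0.178] -0.013
M 70 [ 0.117 -0.209] -0.046
R 58 [ 0.3   -0.045] 0.127
R 64 [ 0.261 -0.077] 0.092
R 70 [ 0.224 -0.109] 0.057
```

Request:
{"op": "move_arm", "data": {"plan": [[[-1.3,0,20],[0,0,0],0],[[0,0,20],[0,0,0],0],[[0,0,20],[0,0,0],0],[[0,0,20],[0,0,0],0],[[0,0,15],[0,0,0],0],[[0,0,10],[0,0,0],0],[[0,0,0],[0,0,0],0]]}}

```text
t: 6.42
ee_pos: [460.0, -127.3, 113.9]
tcp_rot: [-2.118, -2.314, 0.003]
wrist_force: [-0.2, -0.0, 0.1]
width: -0.3
grip_force: 0.0
```

```bash
python3 st.py
```

```text
6.4167 [-0.27   0.287 -0.254  1.034  0.     1.213] [-2.000e-02 -3.674e+01  2.279e+01 -4.900e-01 -0.000e+00 -0.000e+00] [ 460.  -127.3  113.9] [-2.118 -2.314  0.003] [-0.2 -0.   0.1]
```

Request:
{"op": "move_arm", "data": {"plan": [[[0,0,4],[0,0,0],0],[[0,0,4],[0,0,0],0],[[0,0,2],[0,0,0],0],[[0,0,0],[0,0,0],0]]}}

```text
t: 6.75
ee_pos: [461.9, -128.0, 106.4]
tcp_rot: [2.122, 2.317, 0.0]
wrist_force: [-1.0, -0.3, 0.3]
width: -0.2
grip_force: 0.0
```

```bash
python3 st.py
```

```text
6.75 [-0.27   0.295 -0.266  1.01   0.     1.213] [ 1.000e-02 -3.672e+01  2.225e+01 -1.200e-01  0.000e+00 -0.000e+00] [ 461.9 -128.   106.4] [2.122 2.317 0.   ] [-1.  -0.3  0.3]
```

Request:
{"op": "move_arm", "data": {"plan": [[[0,0,1.5],[0,0,0],0],[[0,0,1.5],[0,0,0],0],[[0,0,0],[0,0,0],0]]}}

```text
t: 7.0
ee_pos: [461.8, -128.0, 103.3]
tcp_rot: [2.122, 2.317, 0.0]
wrist_force: [0.1, 0.4, -0.3]
width: 0.0
grip_force: 0.0
```

Request:
{"op": "move_arm", "data": {"plan": [[[0,0,1.5],[0,0,0],0],[[0,0,1.5],[0,0,0],0],[[0,0,0],[0,0,0],0]]}}

```text
t: 7.25
ee_pos: [461.6, -128.0, 100.0]
tcp_rot: [-2.122, -2.316, 0.0]
wrist_force: [0.0, 0.7, 0.4]
width: -0.2
grip_force: 0.0
```

Request:
{"op": "move_arm", "data": {"plan": [[[0,0,1.5],[0,0,0],0],[[0,0,1.5],[0,0,0],0],[[0,0,0],[0,0,0],0]]}}

```text
t: 7.5
ee_pos: [461.6, -127.9, 97.0]
tcp_rot: [-2.122, -2.316, 0.0]
wrist_force: [-0.2, 0.3, 0.6]
width: -0.1
grip_force: 0.0
```

Request:
{"op": "move_arm", "data": {"plan": [[[0,0,1.5],[0,0,0],0],[[0,0,1.5],[0,0,0],0],[[0,0,0],[0,0,0],0]]}}

```text
t: 7.75
ee_pos: [461.6, -127.9, 94.0]
tcp_rot: [-2.122, -2.316, 0.0]
wrist_force: [-0.4, 0.6, -0.4]
width: -0.2
grip_force: 0.0
```

Request:
{"op": "move_arm", "data": {"plan": [[[0,0,1.2],[0,0,0],0],[[0,0,1.2],[0,0,0],0],[[0,0,0],[0,0,0],0]]}}

```text
t: 8.0
ee_pos: [462.1, -128.0, 92.2]
tcp_rot: [2.122, 2.316, 0.001]
wrist_force: [-1.3, 0.8, 3.7]
width: -0.2
grip_force: 2.0
```

Request:
{"op": "move_arm", "data": {"plan": [[[0,0,1.2],[0,0,0],0],[[0,0,0],[0,0,0],0],[[0,-3,0],[0,0,0],0],[[0,-3,0],[0,0,0],0]]}}

```text
t: 8.33
ee_pos: [458.4, -128.4, 92.0]
tcp_rot: [2.119, 2.314, 0.006]
wrist_force: [2.3, 2.7, 5.5]
width: -0.1
grip_force: 2.7
```

Request:
{"op": "move_arm", "data": {"plan": [[[0,-3,0],[0,0,0],0],[[0,-3,0],[0,0,0],0],[[0,-3,0],[0,0,0],0]]}}

```text
t: 8.58
ee_pos: [449.4, -129.2, 92.1]
tcp_rot: [2.119, 2.314, 0.006]
wrist_force: [2.3, 0.4, 5.6]
width: 0.3
grip_force: 2.6
```

```bash
python3 st.py
```

```text
8.5833 [-0.281  0.287 -0.321  0.958  0.002  1.201] [-9.800e-01 -3.274e+01  1.877e+01  8.200e-01 -7.200e-01  3.000e-02] [ 449.4 -129.2   92.1] [2.119 2.314 0.006] [2.3 0.4 5.6]
```

Request:
{"op": "move_arm", "data": {"plan": [[[0,-3,0],[0,0,0],0],[[0,-3,0],[0,0,0],0],[[0,-3,0],[0,0,0],0]]}}

```text
t: 8.83
ee_pos: [440.1, -130.0, 91.9]
tcp_rot: [2.119, 2.315, 0.006]
wrist_force: [2.5, 1.6, 3.9]
width: -0.1
grip_force: 2.0
```

Request:
{"op": "move_arm", "data": {"plan": [[[0,0,-7],[0,0,0],0],[[1,12.5,0],[0,0,0],0],[[0,12.5,0],[0,0,0],0],[[0,0,5],[0,0,0],0],[[0,0,2.6],[0,0,0],0],[[0,0,0],[0,0,0],0],[[0,-3,0],[0,0,0],0],[[0,-3,0],[0,0,0],0],[[0,-3,0],[0,0,0],0]]}}

```text
t: 9.58
ee_pos: [455.2, -128.0, 91.3]
tcp_rot: [2.119, 2.314, 0.004]
wrist_force: [2.4, -0.2, 6.9]
width: -0.2
grip_force: 3.5
```

Request:
{"op": "move_arm", "data": {"plan": [[[0,-3,0],[0,0,0],0],[[0,-3,0],[0,0,0],0],[[0,-3,0],[0,0,0],0],[[0,0,0],[0,0,0],0],[[0,0,-14],[0,0,0],0],[[0,0,-14],[0,0,0],0],[[0,-25,-14],[0,0,0],0],[[0,-35,-14],[0,0,0],0],[[0,-35,0],[0,0,0],0],[[0,-35,0],[0,0,0],0]]}}

```text
t: 10.42
ee_pos: [312.8, -139.6, 145.8]
tcp_rot: [-2.121, -2.317, 0.002]
wrist_force: [-0.2, -0.1, 0.7]
width: 0.3
grip_force: 0.0
```

```bash
python3 st.py
python3 - <<'E'
from h import *
p,d=crop("top",297,172,113,85,7,"pics/t5.png")
q,e=snapshot("scene");cv2.imwrite("pics/s5.png",cv2.resize(q[140:240,155:275,::-1],None,fx=6,fy=6,interpolation=2))
print(proj("scene",[450,-127,90]))
E
```

```text
10.4167 [-4.190e-01 -6.000e-03 -5.130e-01  1.064e+00 -1.000e-03  1.063e+00] [ 3.420e+00 -1.935e+01  2.428e+01  2.000e-02  1.800e-01  4.900e-01] [ 312.8 -139.6  145.8] [-2.121e+00 -2.317e+00  2.000e-03] [-0.2 -0.1  0.7]
[236.26693993 189.75819095]
```

View pics/t5.png

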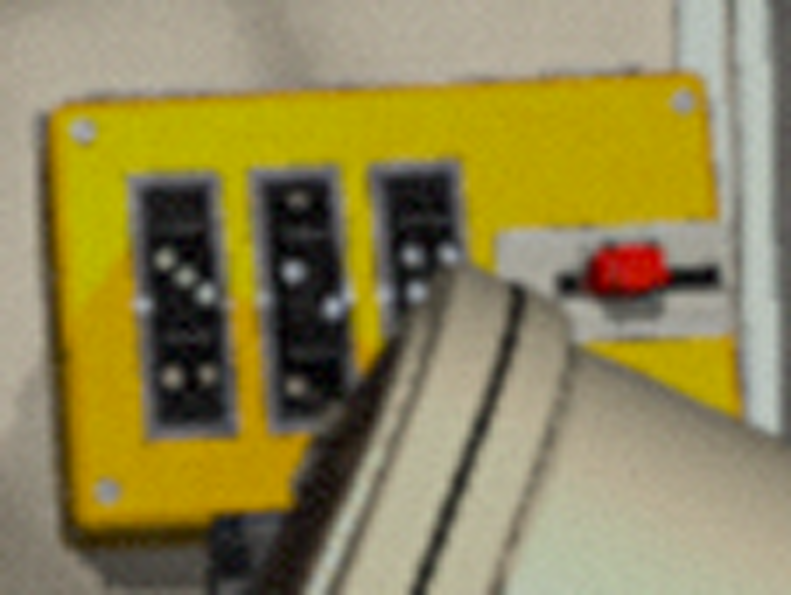

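Request:
{"op": "move_arm", "data": {"plan": [[[0,36,0],[0,0,0],0],[[0,36,0],[0,0,0],0],[[0,36,0],[0,0,0],0],[[0,35,0],[0,0,0],0],[[0,0,20],[0,0,0],0],[[0,0,20],[0,0,0],0],[[0,0,8],[0,0,0],0],[[0,0,4],[0,0,0],0],[[0,0,4],[0,0,0],0],[[0,0,0],[0,0,0],0],[[0,0,0],[0,0,0],0]]}}

```text
t: 11.43
ee_pos: [457.3, -126.7, 91.4]
tcp_rot: [-2.121, -2.316, -0.002]
wrist_force: [-1.7, 3.6, 7.3]
width: -0.0
grip_force: 3.4
```

Request:
{"op": "move_arm", "data": {"plan": [[[0,-2.5,0],[0,0,0],0],[[0,-2.5,0],[0,0,0],0],[[0,-2.5,0],[0,0,0],0],[[0,0,0],[0,0,0],0]]}}

```text
t: 11.77
ee_pos: [451.8, -127.9, 92.0]
tcp_rot: [2.12, 2.314, 0.006]
wrist_force: [2.1, 3.9, 4.6]
width: 0.0
grip_force: 2.7
```

Request:
{"op": "move_arm", "data": {"plan": [[[0,-1,0],[0,0,0],0],[[0,0,0],[0,0,0],0],[[0,0,-10],[0,0,0],0],[[0,0,-14],[0,0,0],0],[[-10,-1,-14],[0,0,0],0],[[-31,-3.5,0],[0,0,0],0],[[-31.5,-4,0],[0,0,0],0],[[0,0,10],[0,0,0],0],[[0,0,8],[0,0,0],0],[[0,0,0],[0,0,0],0]]}}

```text
t: 12.6
ee_pos: [444.9, -200.4, 108.0]
tcp_rot: [-2.12, -2.312, 0.003]
wrist_force: [-0.0, -0.2, 0.2]
width: -0.1
grip_force: 0.0
```

Request:
{"op": "move_arm", "data": {"plan": [[[-1,1,2.5],[0,0,0],0],[[0,0,2.5],[0,0,0],0],[[0,0,1.5],[0,0,0],0],[[0,0,0],[0,0,0],0]]}}

```text
t: 12.93
ee_pos: [448.2, -201.3, 103.3]
tcp_rot: [-2.12, -2.317, 0.0]
wrist_force: [0.3, 0.6, 0.7]
width: 0.1
grip_force: 0.0
```

Request:
{"op": "move_arm", "data": {"plan": [[[0,0,1.5],[0,0,0],0],[[0,0,1.5],[0,0,0],0],[[0,0,0],[0,0,0],0]]}}

```text
t: 13.18
ee_pos: [448.2, -201.7, 100.4]
tcp_rot: [-2.121, -2.317, 0.0]
wrist_force: [0.0, 0.6, 0.1]
width: -0.2
grip_force: 0.0
```

Request:
{"op": "move_arm", "data": {"plan": [[[0,0,1.5],[0,0,0],0],[[0,0,1.5],[0,0,0],0],[[0,0,0],[0,0,0],0]]}}

```text
t: 13.43
ee_pos: [448.0, -201.9, 97.3]
tcp_rot: [-2.122, -2.316, 0.0]
wrist_force: [0.5, -0.1, -0.1]
width: -0.2
grip_force: 0.0
```

Request:
{"op": "move_arm", "data": {"plan": [[[0,0,1.5],[0,0,0],0],[[0,0,1],[0,0,0],0],[[0,0,0],[0,0,0],0]]}}

```text
t: 13.68
ee_pos: [448.1, -201.9, 94.8]
tcp_rot: [-2.122, -2.316, 0.0]
wrist_force: [-0.4, -0.7, -0.5]
width: -0.4
grip_force: 0.0
```

Request:
{"op": "move_arm", "data": {"plan": [[[0,0,1.5],[0,0,0],0],[[0,0,1.2],[0,0,0],0],[[0,0,0],[0,0,0],0]]}}

```text
t: 13.93
ee_pos: [448.4, -202.0, 92.9]
tcp_rot: [2.122, 2.316, 0.0]
wrist_force: [-1.3, 0.8, 6.5]
width: -0.3
grip_force: 3.0
```

Request:
{"op": "move_arm", "data": {"plan": [[[0,2,0.4],[0,0,0],0],[[0,3,0],[0,0,0],0],[[0,3,0],[0,0,0],0]]}}

```text
t: 14.18
ee_pos: [456.0, -201.4, 92.7]
tcp_rot: [2.122, 2.316, -0.001]
wrist_force: [-2.7, 1.0, 6.4]
width: 0.2
grip_force: 3.4
```

Request:
{"op": "move_arm", "data": {"plan": [[[0,3,0],[0,0,0],0],[[0,3,0],[0,0,0],0],[[0,3,0],[0,0,0],0],[[0,2,0],[0,0,0],0],[[0,0,0],[0,0,0],0]]}}

```text
t: 14.6
ee_pos: [467.7, -200.4, 92.8]
tcp_rot: [2.121, 2.316, 0.001]
wrist_force: [-1.8, 1.3, 6.1]
width: 0.1
grip_force: 2.8
```

Request:
{"op": "move_arm", "data": {"plan": [[[0,0,-7],[0,0,0],0],[[-0.5,-9,0],[0,0,0],0],[[0,-9,0],[0,0,0],0],[[0,0,4],[0,0,0],0],[[0,0,3],[0,0,0],0],[[0,0,0],[0,0,0],0],[[0,0,0],[0,0,0],0]]}}

```text
t: 15.18
ee_pos: [448.4, -202.4, 92.1]
tcp_rot: [-2.122, -2.316, 0.001]
wrist_force: [-3.1, 1.0, 7.7]
width: -0.2
grip_force: 4.0
```

Request:
{"op": "move_arm", "data": {"plan": [[[0,3,0],[0,0,0],0],[[0,3,0],[0,0,0],0],[[0,3,0],[0,0,0],0],[[0,3,0],[0,0,0],0],[[0,0,0],[0,0,0],0]]}}

```text
t: 15.6
ee_pos: [461.6, -201.3, 92.5]
tcp_rot: [2.121, 2.316, 0.001]
wrist_force: [-2.0, 1.0, 7.7]
width: -0.3
grip_force: 3.8
```

Request:
{"op": "move_arm", "data": {"plan": [[[0,0,-14],[0,0,0],0],[[0,0,-20],[0,0,0],0],[[0,0,-25],[0,0,0],0],[[-30,-30,-10],[0,0,0],0],[[-33,-30,0],[0,0,0],0],[[-33,-30,0],[0,0,0],0],[[-33,-30,0],[0,0,0],0]]}}

```text
t: 16.18
ee_pos: [358.6, -332.8, 160.4]
tcp_rot: [2.12, 2.318, 0.0]
wrist_force: [0.6, -1.2, 0.4]
width: -0.2
grip_force: 0.0
```

```bash
python3 st.py
python3 - <<'E'
from h import *
p,d=crop("top",297,172,113,85,7,"pics/t6.png")
E
```

```text
16.1833 [-0.748  0.263 -0.156  1.152  0.     0.733] [ 4.160e+00 -3.862e+01  2.294e+01  3.800e-01 -1.000e-02  8.400e-01] [ 358.6 -332.8  160.4] [2.12  2.318 0.   ] [ 0.6 -1.2  0.4]
```

View pics/t6.png

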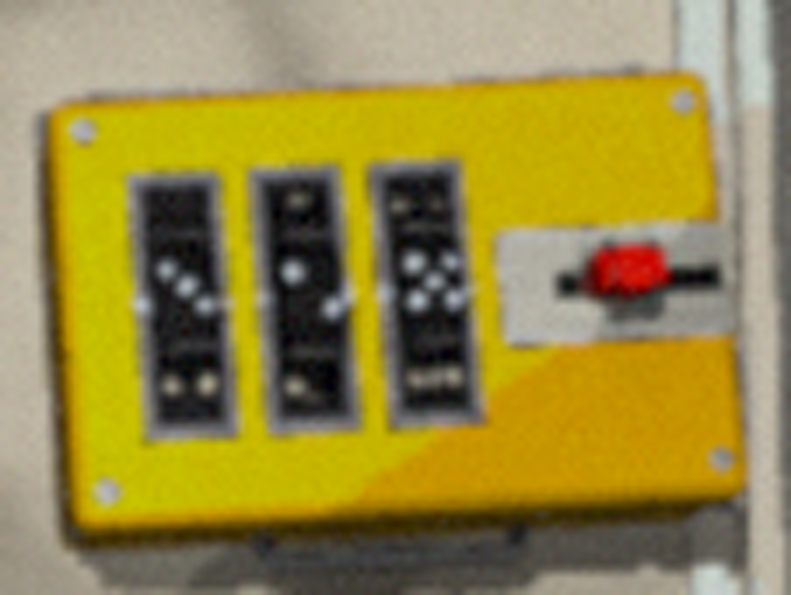

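Run:
```python
from h import *
from scipy.optimize import brentq
g=np.mean([cv2.cvtColor(snapshot("top")[0],cv2.COLOR_RGB2GRAY).astype(float) for _ in range(6)],0)
O=np.array([457.25,-192.5]);ex=np.array([.9966,.0825]);ey=np.array([-.0825,.9966])
def th(u,v,yl,z):
    return brentq(lambda t:proj("top",[*(O+34*np.sin(t)*ex+yl*ey),z+34*np.cos(t)])[1]-v,-1.2,1.2)
W={"L":(64,[(165,270),(186,287),(206,305)],(172,208,383)),"M":(28,[(292,270),(332,308)],None),"R":(-8,[(413,262),(452,262),(433,281),(416,299),(455,299)],None)}
for n,(yl,ds,_) in W.items():
    cs=[]
    for X,Y in ds:
        u=297+X/7-.43;v=172+Y/7-.43;ui,vi=int(round(u)),int(round(v))
        s=g[vi-2:vi+3,ui-2:ui+3];w=np.clip(s-np.percentile(s,40),0,None);yy,xx=np.mgrid[-2:3,-2:3]
        w=w*(np.hypot(yy+vi-v,xx+ui-u)<2.2)
        cs.append((ui+(w*xx).sum()/w.sum(),vi+(w*yy).sum()/w.sum()))
    for z in (58,60,62,66,70): print(n,z,np.mean([th(u,v,yl,z) for u,v in cs]).round(3),end=' | ')
    print(np.round([((v+.43-172)*7) for u,v in cs],1))
```

```text
L 58 0.094 | L 60 0.083 | L 62 0.071 | L 66 0.049 | L 70 0.027 | [269.9 285.6 304.5]
M 58 0.019 | M 60 0.008 | M 62 -0.003 | M 66 -0.024 | M 70 -0.046 | [271.5 306.5]
R 58 0.041 | R 60 0.03 | R 62 0.019 | R 66 -0.004 | R 70 -0.026 | [262.3 261.3 281.5 299.7 297.3]
```

Request:
{"op": "move_arm", "data": {"plan": [[[32.5,19,0],[0,0,0],0],[[32.5,19,0],[0,0,0],0],[[32.5,19,0],[0,0,0],0],[[32.5,19,0],[0,0,0],0],[[32.5,19,0],[0,0,0],0],[[32.5,18,0],[0,0,0],0],[[0,0,20],[0,0,0],0],[[0,0,20],[0,0,0],0],[[0,0,12],[0,0,0],0],[[0,0,8],[0,0,0],0],[[0,0,0],[0,0,0],0],[[0,0,0],[0,0,0],0]]}}

```text
t: 17.53
ee_pos: [455.1, -127.0, 100.5]
tcp_rot: [-2.12, -2.318, 0.0]
wrist_force: [0.5, 0.4, 0.4]
width: -0.1
grip_force: 0.0
```

Request:
{"op": "move_arm", "data": {"plan": [[[0,0,5],[0,0,0],0],[[0,0,3],[0,0,0],0],[[0,0,2.5],[0,0,0],0],[[0,0,0],[0,0,0],0],[[0,0,0],[0,0,0],0]]}}

```text
t: 17.95
ee_pos: [456.0, -128.1, 91.4]
tcp_rot: [2.121, 2.315, 0.003]
wrist_force: [-0.6, 1.3, 7.1]
width: -0.7
grip_force: 3.4
```

Request:
{"op": "move_arm", "data": {"plan": [[[0,-2.2,0],[0,0,0],0],[[0,-2.2,0],[0,0,0],0],[[0,0,0],[0,0,0],0]]}}

```text
t: 18.2
ee_pos: [452.9, -128.4, 91.9]
tcp_rot: [2.119, 2.313, 0.006]
wrist_force: [2.3, 0.9, 4.7]
width: -0.3
grip_force: 2.8
```

Request:
{"op": "move_arm", "data": {"plan": [[[0,0,-14],[0,0,0],0],[[0,0,-14],[0,0,0],0],[[0,0,-14],[0,0,0],0],[[-33,0,0],[0,0,0],0],[[-33,0,0],[0,0,0],0],[[-33,0,0],[0,0,0],0],[[0,0,10],[0,0,0],0],[[0,0,8],[0,0,0],0],[[0,0,0],[0,0,0],0],[[0,0,0],[0,0,0],0]]}}

```text
t: 19.03
ee_pos: [458.2, -225.6, 113.1]
tcp_rot: [-2.119, -2.315, 0.001]
wrist_force: [0.4, -0.1, -0.4]
width: 0.0
grip_force: 0.0
```

```bash
python3 st.py
```

```text
19.0333 [-0.458  0.347 -0.17   1.056  0.     1.025] [-4.300e-01 -3.932e+01  2.258e+01 -6.000e-02 -2.000e-02  0.000e+00] [ 458.2 -225.6  113.1] [-2.119e+00 -2.315e+00  1.000e-03] [ 0.4 -0.1 -0.4]
```

Request:
{"op": "move_arm", "data": {"plan": [[[-2,2,5],[0,0,0],0],[[0,0,5],[0,0,0],0],[[0,0,5],[0,0,0],0],[[0,0,3],[0,0,0],0],[[0,0,0],[0,0,0],0]]}}

```text
t: 19.45
ee_pos: [460.9, -227.9, 95.1]
tcp_rot: [-2.12, -2.316, 0.001]
wrist_force: [1.1, 0.0, 0.3]
width: 0.1
grip_force: 0.0
```

Request:
{"op": "move_arm", "data": {"plan": [[[-2.5,0,0],[0,0,0],0],[[-2.5,0,0],[0,0,0],0],[[-2.5,0,0],[0,0,0],0],[[-2.5,0,0],[0,0,0],0],[[0,0,0],[0,0,0],0]]}}

```text
t: 19.87
ee_pos: [462.6, -238.9, 96.3]
tcp_rot: [2.122, 2.316, 0.001]
wrist_force: [0.6, 1.2, 0.4]
width: 0.1
grip_force: 0.6
```

Request:
{"op": "move_arm", "data": {"plan": [[[-2,-0.5,0],[0,0,0],0],[[-2,-0.5,0],[0,0,0],0],[[-2,-0.5,0],[0,0,0],0]]}}

```text
t: 20.12
ee_pos: [461.7, -244.6, 96.1]
tcp_rot: [2.121, 2.317, 0.001]
wrist_force: [1.3, 2.6, 0.5]
width: -0.2
grip_force: 1.2
```

Request:
{"op": "move_arm", "data": {"plan": [[[-3,0,0],[0,0,0],0],[[-3,0,0],[0,0,0],0],[[-3,0,0],[0,0,0],0],[[-3,0,0],[0,0,0],0]]}}

```text
t: 20.45
ee_pos: [462.6, -256.9, 96.1]
tcp_rot: [2.122, 2.317, 0.0]
wrist_force: [1.4, 2.9, 0.9]
width: -0.1
grip_force: 1.3
```

Request:
{"op": "move_arm", "data": {"plan": [[[-2,0,0],[0,0,0],0],[[-2,0,0],[0,0,0],0],[[-1.5,0,0],[0,0,0],0],[[0,0,0],[0,0,0],0]]}}

```text
t: 20.78
ee_pos: [462.8, -262.7, 96.1]
tcp_rot: [2.122, 2.316, -0.001]
wrist_force: [0.4, 1.3, 0.3]
width: 0.1
grip_force: 0.4
```

Request:
{"op": "move_arm", "data": {"plan": [[[-1.2,0,0],[0,0,0],0],[[-1.2,0,0],[0,0,0],0],[[0,0,0],[0,0,0],0]]}}

```text
t: 21.03
ee_pos: [462.7, -263.6, 96.0]
tcp_rot: [-2.12, -2.316, -0.002]
wrist_force: [0.3, 5.1, 1.7]
width: 0.2
grip_force: 2.3
```

At the stop (force up to 5 N). Back off, lift clear and look.

Request:
{"op": "move_arm", "data": {"plan": [[[5,0,0],[0,0,0],0],[[5,0,0],[0,0,0],0],[[0,0,-20],[0,0,0],0],[[0,0,-30],[0,0,0],0],[[0,0,-20],[0,0,0],0],[[-33,-33,0],[0,0,0],0],[[-33,-33,0],[0,0,0],0],[[-33,-33,0],[0,0,0],0],[[0,0,0],[0,0,0],0],[[0,0,0],[0,0,0],0]]}}

```text
t: 21.87
ee_pos: [380.1, -352.0, 166.1]
tcp_rot: [2.127, 2.311, -0.002]
wrist_force: [0.9, 0.4, -0.3]
width: -0.4
grip_force: 0.0
```

```bash
python3 st.py
python3 - <<'E'
from h import *
p,d=crop("top",297,172,113,85,7,"pics/t7.png")
E
```

```text
21.8667 [-7.460e-01  3.130e-01 -7.000e-02  1.187e+00 -1.000e-03  7.420e-01] [-1.260e+00 -3.974e+01  2.426e+01 -2.000e-02 -1.600e-01 -6.000e-02] [ 380.1 -352.   166.1] [ 2.127e+00  2.311e+00 -2.000e-03] [ 0.9  0.4 -0.3]
```

View pics/t7.png

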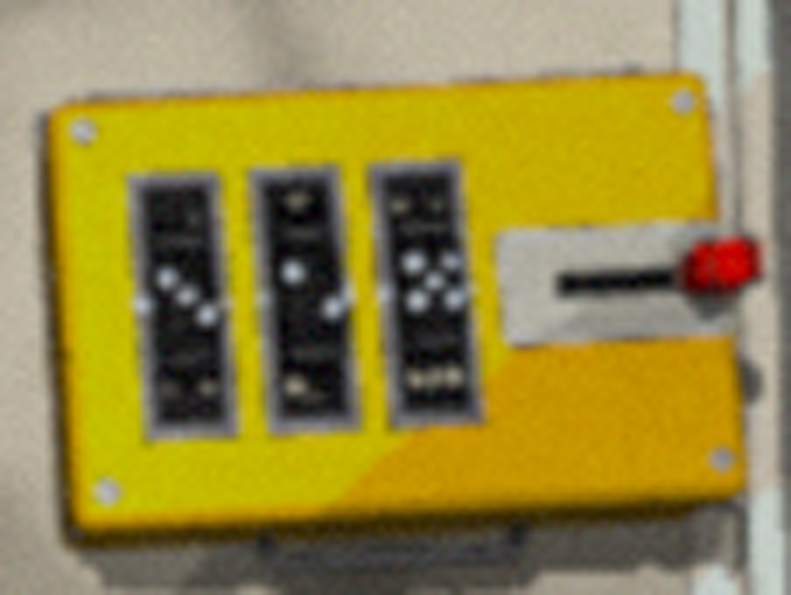

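The wheels show 3-2-5: the 3 is centred at about (187,296), the 2 at (312,289) and the 5 at (433,281). The red knob is at (720,265), at its far end, and nothing is being touched.

```bash
python3 -c "
from workcell import hand_in
print(hand_in())"
```

```text
the job is handed in; nothing more can be done
None
```

The wheels are on 3-2-5, the bolt is drawn to its stop, the arm is clear of everything, and the job is handed in; the hand-in returned no verdict.

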